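Tighten a trolley wheel's castle nut to the next split-pin slot

TASK

The crate trolley's wheel is back on its stub axle, and a ring spanner lies loose over the castle nut. Push the spanner's handle round clockwise (seen from above) until you feel the nut bite on its washer, then carry on, never turning the nut back, to the first of its slots that lines up with the cross hole in the axle (the yellow stroke on the axle's end), so that the split pin could go straight in. Leave the nut tight like that with the spanner still down over it, and do not shift the dust cap, the pin dish or the grease tin.

Things in the scene. Friction and masses are not known exactly. Their poses are not given: they have to be found in the camera images.
- wheel: Trolley wheel, 160 mm diameter, black tyre, grey rim, lying flat, axle upright; fixed: its axle plate is bolted to a 250 mm square plywood board. Origin on the axle line at table height, z up. x axis (either way): direction of the 5 mm cross hole through the axle. Tyre top is 85.5 mm up, the washer's top 86 mm; board, plate and bolts stay below 36 mm
- axle_end (a point): Centre of the 24 mm axle's end face, 116 mm above the table, 3 mm above the nut's crown; its x axis, either way, is the cross hole's direction, which a yellow paint stroke across the end face shows
- nut_top (a point): Plated M24 castle nut, 36 mm across flats, hex 19 mm tall, 34 mm crown 8 mm tall above it; centre of the crown's top. Six slots 6.5 mm wide, one every 60 degrees, at the middles of the flats; x points through a slot, z up. In line when a slot is within 5 degrees of the hole's direction, either side. Clockwise from above tightens; it stays where it is left, springing back about 1 degree
- spanner: Steel ring spanner, 0.3 to 0.46 kg, lying loose and level, ring round the nut's hex below the slots, handle across the tyre. Origin: centre of the ring's underside, x along the handle, z up. Ring 56 mm outside, 14 mm high, about 6 degrees of play on the nut each way. Handle 20 mm wide, 9 mm high, end 215 mm from the origin. Pressing down on or lifting its end tips the ring off
- spanner_push (a point): Mid-height and middle of the handle, 135 mm from the ring's centre, 55 mm outside the tyre, about 91 mm above the table: a good place to push sideways. At the start the handle points left or back to the robot, 80 to 170 degrees anticlockwise from world x. y is towards the handle's anticlockwise side: pushing on that side, to -y, turns it clockwise
- dust_cap: Loose aluminium dust cap of the hub, 60 mm diameter, 29 mm tall, origin under its centre. Leave alone
- pin_dish: Loose white dish with split pins, 90 mm diameter, 22 mm tall, origin under its centre. Leave alone
- grease_tin: Loose tin of grease, 68 mm diameter, 62 mm tall, origin under its centre. Leave alone
- washer_top (a point): Centre of the top of the 60 mm washer under the nut, which is pressed down 0.5 mm per 60 degrees of nut turn after the bite; axes of no use. The nut starts loose (about 0.3 N m). Somewhere 20 to 60 degrees on, differing each time and not to be seen beforehand, it bites: the torque jumps within 2 degrees to about 1.3 N m (10 N at spanner_push) and stays so
Not all that is in view belongs to the job. Of the things like the spanner, leave any that is green or red; of the rest the larger one is meant.

How it is judged:
By the outcome, as a careful person would: the job done as asked, in the order asked, and still so for the second after the job is handed in, with the robot touching nothing.
It also fails if it takes over 58 s, if anything falls off the work surface, if the arm or the gripper's body presses on something with over 40 N, if the wrist force passes 120 N, or if a joint passes its speed limit or range.

ROBOT

A 6-joint arm with a two-finger parallel gripper is mounted at the origin on the work surface. World frame = base frame: x ahead of the robot, y to its left, z up, the work surface at z = 0. Lengths are in m, angles in degrees, forces in N, time in s.
With the tool pointing down it reaches from about 0.375 to 0.75 m from the base axis. Payload 9 kg.
Tool frame: the origin (TCP) lies where the fingers leave the gripper's body, on its centre line; the fingertips stand 73 mm ahead of it and the grasp point (between the pads) lies 54 mm ahead of it (robot.tip_reach is the distance from the TCP to the fingertips, in m); z points along the fingers, y is the line along which they close (so a half turn about z gives the same grasp; the last joint's range is limited). The gripper opens to 85 mm and grips with 20 to 120 N. Pads are 22 mm wide; open, the fingers measure 114 mm over their backs; the gripper's body (76 mm by 85 mm) begins 54 mm behind the grasp point. The pads swing forward as they close: fully open they stand 13 mm farther back than shut.
Start: joints at [-87.703, 5.964, 5.575, 89.605, 0, 77.527], TCP at [0.153, -0.58, 0.304] pointing down, gripper open.
Joint ranges: [-171.21, 171.21], [-48.23, 106.86], [-62.78, 66.21], [-105.2, 120.99], [-86.42, 89.51], [-180, 180]. Speed limits (degrees/s): [127.2, 127.2, 147.25, 180, 180, 180].

INTERFACE

Orientations are given as [roll, pitch, yaw] about the fixed x, y, z axes, in that order (R = Rz(yaw) Ry(pitch) Rx(roll)).
In Python, from plant import robot gives the robot as it stands. Calls block until the motion is done:
- robot.move_pose(position, orientation): joint-space move of the TCP to a pose.
- robot.line_to(position, vel=0.15, rotation=None, guard=None): straight line of the TCP; rotation=None keeps the orientation; vel is the mean speed in m/s. With guard (N) it stops when the force on the tool has changed by that much, and returns True; else False.
- robot.goto_joints(angles): joint-space move.
- robot.set_gripper(opening): finger opening in m; the grip force is fixed at half the most; returns when the fingers have stopped.
- robot.pause(seconds).
- robot.ik(position, orientation): joint angles nearest the present ones, or None.
- robot.observe(): the state.
- robot.grab_frame(name): name is "side" or "top" or "wrist"; returns the picture (420x560x3 uint8, blue, green, red); there is no depth.
- robot.get_calibration(name): a dict with "vertical_fov" (degrees; the focal length in pixels is half the picture's height over the tangent of half this angle, whatever the lens; pixels are square), "cx", "cy" (the principal point, pixels), "rvec" (rotation vector, rad) and "tvec" (3), from world to camera coordinates, as OpenCV has them. Camera axes: x right, y down, z forward; pixel columns grow to the right and rows downward; lengths in m; the calibration is good to about 2 mm. A picture is of the moment at which its call begins: read the wrist's pose just before it. get_calibration takes no time and is no camera call; for the wrist camera it gives the pose at the moment of the call.
A pose or a line that the arm cannot do raises robot.IKError and nothing moves.
- robot.job_done(): hands the job in, once; it reports no verdict.
The state is a dict: "time": time; "q": joint angles; "qvel": joint speeds; "joint_torque": joint torques, N m; "tool_pos": TCP position; "tcp_rot": TCP orientation; "ft_force": force on the tool from outside, world axes, zero at the start; "torque": the same for the moment, N m; "gripper_width": finger opening in m.
Only numpy, scipy, OpenCV 4.12 (cv2) and the standard library are available. Lean on these libraries where they do the work, as an engineer would, in place of code of your own. Each camera call takes 0.05 s, during which the arm holds its last target. There are 200 camera calls.

## Working session

There is one attempt and no reset: what is moved stays moved. The work goes in short steps, each a Python script; the robot and the scene stay as the last script left them, time stands still between calls to the robot, and variables do not carry over. Pictures are saved under pics/ and viewed, on a budget of 10 in all, crops included, one or two more only if the job needs it, and the job is handed in when it is done.

```bash
mkdir -p pics; python3 - <<'E'
from plant import robot
import cv2,numpy as np
for n in ["top","side"]:
    im=robot.grab_frame(n); cv2.imwrite(f"pics/{n}0.png",im)
    c=robot.get_calibration(n); print(n,c)
print(robot.observe()["time"])
E
```

```text
top {'vertical_fov': 50.06921825601857, 'cx': 277.18795007498215, 'cy': 214.58136067845766, 'rvec': array([ 2.15075791, -2.21750321,  0.0478371 ]), 'tvec': array([-0.05799803,  0.58374082,  1.23078988])}
side {'vertical_fov': 48.90663501331404, 'cx': 288.1492364448988, 'cy': 207.39953715654417, 'rvec': array([ 2.31319511, -0.47044502,  0.1897221 ]), 'tvec': array([-0.54879154,  0.20769685,  1.01479873])}
0.1
```

View pics/top0.png

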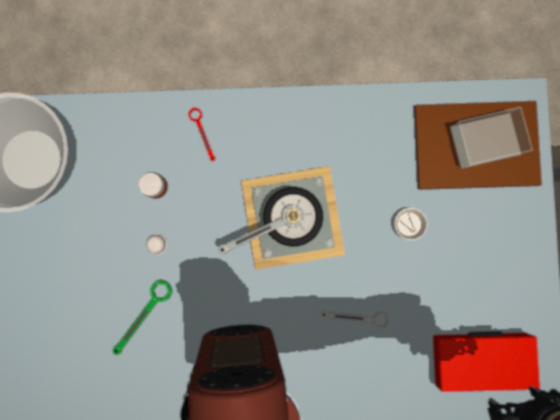

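View pics/side0.png

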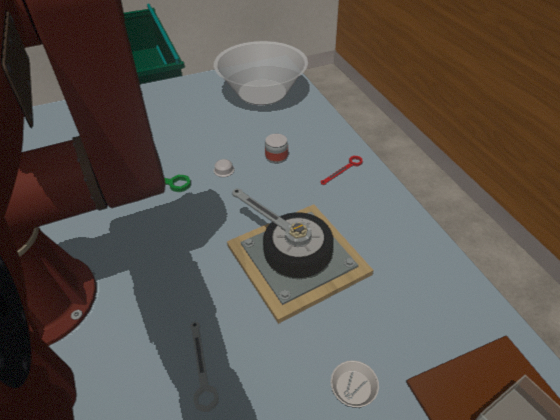

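The top view shows four spanner-like things: green (158,290), red (196,115), a small grey one lying in shadow (355,318), and a larger grey one on the wheel, ring about (293,215) and end about (222,248). The last fits: it is neither green nor red, it is the larger of the two greys, and its ring is over the nut. I'll get coordinates and the wrist camera's mounting next.

```bash
cat > h.py <<'E'
from plant import robot
import cv2,numpy as np
from scipy.spatial.transform import Rotation as R
def cal(n): 
    c=robot.get_calibration(n); Rm=cv2.Rodrigues(np.array(c["rvec"]))[0]; t=np.array(c["tvec"]).ravel()
    return (210/np.tan(np.radians(c["vertical_fov"]/2)),c["cx"],c["cy"],Rm,t)
def ray(C,u,v,z):
    f,cx,cy,Rm,t=C; o=-Rm.T@t; d=Rm.T@np.array([(u-cx)/f,(v-cy)/f,1]); return o+d*(z-o[2])/d[2]
def proj(C,p):
    f,cx,cy,Rm,t=C; q=Rm@np.array(p)+t; return np.array([f*q[0]/q[2]+cx,f*q[1]/q[2]+cy])
E
python3 - <<'E'
from h import *
T=cal("top");S=cal("side")
print("axle",ray(T,293,215,.116),ray(S,299,230,.116))
print("end",ray(T,222,248,.091),ray(S,237,192,.091))
for n,u,v,z in[("dish",409,223,.022),("tin",152,184,.062),("cap",155,244,.029)]: print(n,ray(T,u,v,z))
o=robot.observe(); W=cal("wrist"); Rt=R.from_euler("xyz",o["tcp_rot"],degrees=True).as_matrix()
print(o["tcp_rot"],"cam in tool",Rt.T@(-W[3].T@W[4]-o["tool_pos"]),"\n",Rt.T@W[3].T,W[:3])
E
```

```text
axle [ 0.57351342 -0.11749251  0.116     ] [ 0.56887577 -0.1256465   0.116     ]
end [0.4946914  0.06933231 0.091     ] [0.4897063  0.06976076 0.091     ]
dish [ 0.54699855 -0.43707355  0.022     ]
tin [0.6720284  0.25842166 0.062     ]
cap [0.5104387  0.26209945 0.029     ]
[-1.79932948e+02 -1.53192844e-02  1.47706213e+01] cam in tool [ 0.07950266  0.00031034 -0.06842427] 
 [[ 7.99464381e-04 -9.49933507e-01 -3.12451106e-01]
 [ 9.99999385e-01  9.99430080e-04 -4.79845415e-04]
 [ 7.68094272e-04 -3.12450530e-01  9.49933722e-01]] (np.float64(319.4909714370549), 278.2451264473879, 212.40166106166967)
```

```bash
cat >> h.py <<'E'
AX=np.array([0.571,-0.1215])
def look(name,psi=-12,z=.24,ax=AX):
    c=np.array([np.cos(np.radians(psi)),np.sin(np.radians(psi))])
    robot.move_pose([*(ax-.085*c),z],[180,0,psi]); robot.pause(.3)
    W=cal("wrist"); im=robot.grab_frame("wrist"); cv2.imwrite(f"pics/{name}.png",im); np.savez(f"pics/{name}.npz",f=W[0],cx=W[1],cy=W[2],R=W[3],t=W[4])
    return W,im
def rect(W,im,ax,z,half=.03,n=600):
    "metric top view of plane z about ax: column = +x world, row up = +y world"
    p=np.float32([proj(W,[ax[0]+a*half,ax[1]+b*half,z]) for a,b in[(-1,1),(1,1),(1,-1),(-1,-1)]])
    return cv2.warpPerspective(im,cv2.getPerspectiveTransform(p,np.float32([[0,0],[n,0],[n,n],[0,n]])),(n,n),flags=cv2.INTER_CUBIC)
E
python3 - <<'E'
from h import *
robot.set_gripper(0)
W,im=look("w1")
print(proj(W,[*AX,.116]),robot.observe()["time"],robot.observe()["q"],robot.observe()["ft_force"])
E
```

```text
[276.8048877   97.46207301] 3.3167 [-2.71035688e+01 -1.20590057e+01 -1.85022428e+01  8.35579028e+01
 -2.33256398e-04  1.64921156e+02] [-0.0316336   0.55557179 -0.43059811]
```

View pics/w1.png

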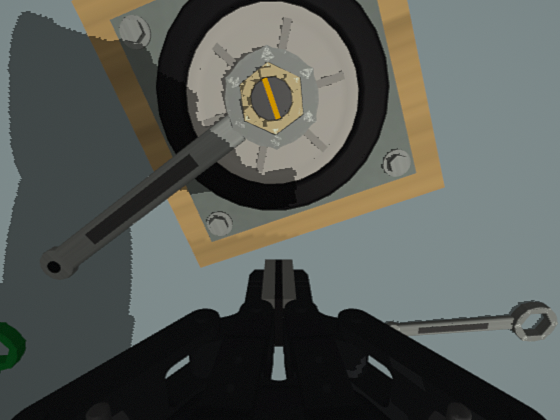

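The wrist view shows the grey spanner's ring round the nut, with the axle end about (271,98), the yellow stroke from (265,78) to (277,118) and the handle end at (54,265). Next is an enlarged, rectified crop of the nut, with the stroke measured by a mask.

```bash
cat >> h.py <<'E'
def stroke(W,im,ax,z=.116):
    r=rect(W,im,ax,z,.013); hsv=cv2.cvtColor(r,cv2.COLOR_BGR2HSV)
    m=cv2.inRange(hsv,(15,170,120),(35,255,255)); 
    n,l,st,ce=cv2.connectedComponentsWithStats(m); i=1+np.argmax(st[1:,4])
    ys,xs=np.nonzero(l==i); (c,_,a)=cv2.minAreaRect(np.c_[xs,ys].astype(np.float32)); 
    vx,vy,_,_=cv2.fitLine(np.c_[xs,ys].astype(np.float32),cv2.DIST_L2,0,.01,.01).ravel()
    return ax+(np.array([ce[i][0],-ce[i][1]])-[300,-300])*.026/600, np.degrees(np.arctan2(-vy,vx))%180, _, st[i]
E
python3 - <<'E'
from h import *
d=np.load("pics/w1.npz"); W=(d["f"],d["cx"],d["cy"],d["R"],d["t"]); im=cv2.imread("pics/w1.png")
c,a,_,st=stroke(W,im,AX); print("stroke",c,a,st)
c2=ray(W,271,98,.116)[:2]; print(c2)
e=ray(W,54,265,.0955)[:2]; print("end",e,np.linalg.norm(e-c),np.degrees(np.arctan2(*(e-c)[::-1])))
cv2.imwrite("pics/n1.png",rect(W,im,c,.113,.03))
E
```

```text
stroke [ 0.57118477 -0.11815091] 7.710466 [   39   152   531   144 37745]
[ 0.57140286 -0.11821918]
end [0.49145982 0.0646655 ] 0.19944399796159826 113.56167768117432
```

View pics/n1.png

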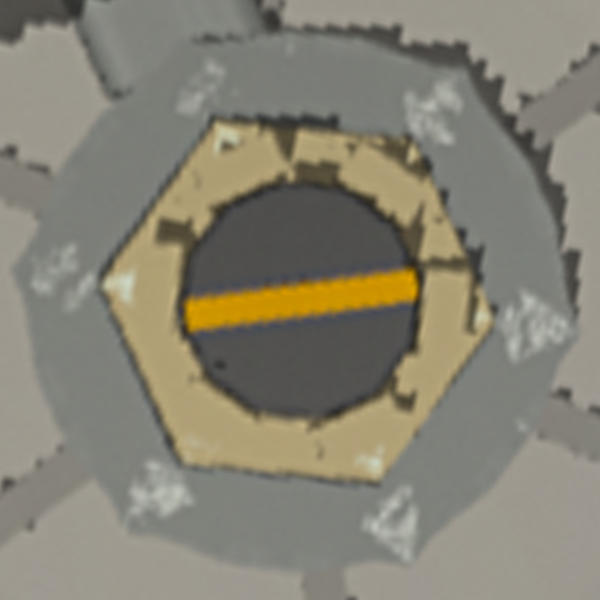

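Measured:
- **Axle:** (0.571, -0.118).
- **Hole direction:** 7.7°.
- **Nut corners:** (105,285), (215,122), (490,322), (382,482), (183,463), so the slots lie at about 24.8° mod 60.
- **Handle:** 113.6°. The hole in its end is at 199 mm, which agrees with the stated 215 mm end.

The nut lines up at 17° of turn, which is before any bite, and then at about 77°. I'll push until it bites.

```bash
cat >> h.py <<'E'
AX=np.array([0.5713,-0.1182]); Z=.153
def u(a): return np.array([np.cos(np.radians(a)),np.sin(np.radians(a))])
def pp(th,d,z=Z): return [*(AX+.135*u(th)+d*u(th+90)),z]
def ft(th,n=3):
    s=[]
    for _ in range(n): s.append(robot.observe()["ft_force"]); robot.pause(.01)
    return -np.mean(s,0)[:2]@u(th-90), np.mean(s,0)   # + = push resistance
def step(th,d,vel=.035): robot.line_to(pp(th,d),vel=vel,rotation=[180,0,th])
E
python3 - <<'E'
from h import *
th=113.6
for t in range(110,10,-10): assert robot.ik(pp(t,.025),[180,0,t]) is not None,t
robot.move_pose(pp(th,.05,.2),[180,0,th]); robot.line_to(pp(th,.05),vel=.1)
robot.pause(.2); f0=ft(th)[1]; print("f0",f0,robot.observe()["time"])
hit=robot.line_to(pp(th,.012),vel=.03,guard=1.5)
o=robot.observe(); d=(np.array(o["tool_pos"])[:2]-AX-.135*u(th))@u(th+90); print("hit",hit,d,o["time"])
log=[];base=[];a=th
while a>th-75:
    a-=1.5; step(a,d); f=-(ft(a,2)[1]-f0)[:2]@u(a-90); log.append(round(float(f),1))
    if len(log)>2 and min(log[-2:])>6.5: break
o=robot.observe(); print(a,th-a,log,o["time"],o["ft_force"],d)
E
```

```text
f0 [0.57456114 0.09681927 0.41300729] 5.925
hit True 0.019026864810474286 6.8833
46.099999999999994 67.5 [0.3, 0.9, 2.1, 2.6, 2.1, 2.1, 2.5, 1.4, 2.3, 2.4, 2.9, 2.6, 1.5, 2.1, 1.6, 2.1, 1.8, 2.6, 2.5, 2.1, 2.2, 2.5, 3.0, 2.6, 1.8, 1.7, 2.2, 2.7, 2.2, 2.7, 1.8, 1.9, 1.9, 2.5, 2.9, 1.6, 2.4, 2.1, 2.2, 2.6, 2.0, 3.3, 4.5, 8.6, 11.2] 18.9 [-7.21244834  7.53266312  4.49874957] 0.019026864810474286
```

The nut has bitten: the force went from about 2 N to 11 N with the handle near 46°. I'll back off and look.

```bash
python3 - <<'E'
from h import *
th=46.1
robot.line_to(pp(th,.05),vel=.1); robot.line_to(pp(th,.05,.24),vel=.2)
W,im=look("w2",ax=AX)
print("stroke",stroke(W,im,AX)[:2],robot.observe()["time"])
cv2.imwrite("pics/n2.png",np.hstack([cv2.resize(rect(W,im,AX,.113,.03),(500,500)),cv2.resize(im[:300,:],(300,500*0+160)) if 0 else cv2.resize(rect(W,im,AX,.0955,.22),(300,500))]))
E
```

```text
stroke (array([ 0.57118849, -0.1181231 ]), np.float32(7.901017)) 21.05
```

View pics/n2.png

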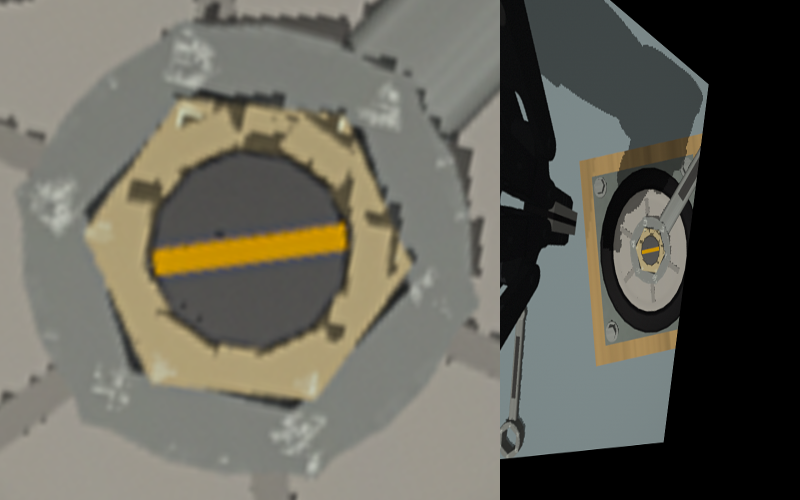

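Corners are now (88,222), (178,97), (412,263), (315,400) and (152,382), so the slots are at about 23.6° mod 60 and the nut has turned about 61°. That fits the 67.5° handle travel less play. The hole is at 7.8°, leaving about 15.8° of turn, so I'll push the handle command on from 46.1° to 30.3°.

```bash
python3 - <<'E'
from h import *
th=46.1;d=.01903
robot.move_pose(pp(th,.05,.24),[180,0,th]); robot.line_to(pp(th,.05),vel=.15); robot.pause(.2); f0=ft(th)[1]
print(robot.observe()["time"])
robot.line_to(pp(th,d),vel=.06)
log=[];a=th
for a in np.linspace(th,30.3,9)[1:]:
    step(a,d); log.append(round(float(-(ft(a,2)[1]-f0)[:2]@u(a-90)),1))
print(a,log,robot.observe()["time"])
robot.line_to(pp(a,.05),vel=.1); robot.line_to(pp(a,.05,.24),vel=.2)
W,im=look("w3",ax=AX)
print("stroke",stroke(W,im,AX)[:2],robot.observe()["time"])
cv2.imwrite("pics/n3.png",np.hstack([cv2.resize(rect(W,im,AX,.113,.03),(500,500)),cv2.resize(im,(300,225*2))[:,:].repeat(1,0) if 0 else cv2.copyMakeBorder(cv2.resize(im,(300,225)),0,275,0,0,cv2.BORDER_CONSTANT)]))
cv2.imwrite("pics/t3.png",robot.grab_frame("top"))
E
```

```text
22.7667
30.3 [12.5, 12.0, 12.0, 12.7, 12.0, 11.8, 13.0, 12.9] 25.8333
stroke (array([ 0.57122788, -0.11811241]), np.float32(7.745982)) 28.0333
```

View pics/n3.png

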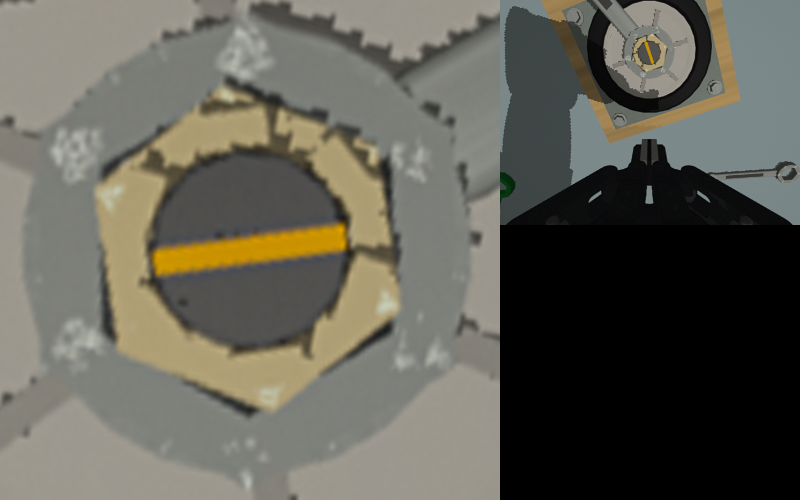

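The corners are now (95,185), (225,85), (385,150), (397,318), (270,412) and (117,345), so a slot lies at about 6.7° against the hole's 7.75°, about 1° off and inside the 5° limit. The ring is still down round the nut and the arm is clear.

```bash
python3 - <<'E'
from h import *
a=cv2.imread("pics/top0.png");b=cv2.imread("pics/t3.png")
for n,(x,y) in dict(dish=(409,223),tin=(152,184),cap=(155,244)).items():
    print(n,cv2.phaseCorrelate(*[np.float32(cv2.cvtColor(i[y-18:y+18,x-18:x+18],cv2.COLOR_BGR2GRAY)) for i in(a,b)]))
robot.job_done(); print(robot.observe()["time"])
E
```

```text
dish ((-0.040524277105568274, 0.08162064226763732), 0.9699969291687012)
tin ((-0.09427165799741744, 0.11060069545229112), 0.8935947591139947)
cap ((0.14242458473844977, 0.152008444413255), 0.8551680769449399)
the job is handed in; nothing more can be done
the job is handed in; nothing more can be done
```

The nut is tight, a slot is in line with the cross hole, and I handed the job in a little after 28 s. I pushed the handle clockwise only, with closed fingers.

- **Bite:** it came after about 60° of nut turn, when the push force rose from about 2 N to 11 N. I then turned the nut about 17° more against a steady 12–13 N, to the first slot after the bite.
- **Alignment:** the last wrist picture puts a slot at about 6.7° and the hole at 7.7°. That is about 1° off, against the 5° allowed; I read the angles from the nut's corners, good to about 1.5°.
- **Spanner and arm:** the ring still sits down round the nut, and the arm is clear of everything.
- **Loose things:** the top camera, before against after, shows the dust cap, dish and tin within 0.2 pixel of where they were.

No check failed or disagreed. I did not measure the spanner's level separately; I judged it from the wrist picture.

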